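Put the washed two-tier egg rack back together

ROBOT

A 7-joint arm with a two-finger parallel gripper is mounted at the origin on a cart in front of the work surface, level with it; the furniture and walls round the work are solid. World frame = base frame: x ahead of the robot, y to its left, z up, the work surface at z = 0. Lengths are in m, angles in rad, forces in N, time in s.
With the tool pointing down it reaches from about 0.4 to 0.9 m from the base axis. Payload 5.6 kg.
Tool frame: the origin (TCP) lies midway between the tips of the shut fingers; the grasp point (between the pads) lies 19 mm behind it; z points along the fingers, y is the line along which they close (so a half turn about z gives the same grasp; the last joint's range is limited). The gripper opens to 92 mm and grips with 3 to 60 N. Pads are 20 mm wide; open, the fingers measure 128 mm over their backs; the gripper's body (75 mm by 189 mm) begins 69 mm behind the grasp point.
Start: joints at [1.299, 0.468, -0.012, 1.603, 0.006, 1.071, -0.056], TCP at [0.147, -0.633, 0.215] pointing down, gripper open.
Joint ranges: [-2.53, 2.53], [-0.31, 2.02], [-1.57, 1.55], [0.28, 2.44], [-1.29, 4.43], [0.15, 1.84], [-2.92, 2.92]. Speed limits (rad/s): [2.57, 2.57, 3.14, 3.14, 3.14, 3.14, 3.14].

INTERFACE

Orientations are given as a 3x3 rotation matrix whose columns are the frame's x, y, z axes.
In Python, from station import manip, viewer, job_done gives the robot as it stands.
- The arm moves only by the shell command python3 -m inch 'ROWS' [OPENING] [FORCE]. ROWS is JSON, one flat list of numbers, 6 for each row, row after row: the shift along the world's x, y, z in units of 60 mm (1.0 is 60 mm), then the turn, a rotation vector about the world's x, y, z in units of 5 degrees (1.0 is 5 degrees). A call has 1 to 8 rows; each row shifts and turns the commanded pose from where the row before left it; what a row does not reach is not made up. A row lasts 1/8 s, in which the tool goes at most 62.5 mm and 10.7 degrees, less where a joint would pass 70% of its speed; a pose out of reach is approached as far as the arm can. A call is refused whole if a number of a shift passes 1 or a number of a turn 1, either way. A call with a gripper value outside its range is refused whole. OPENING is the finger opening in mm, from 0 to 91.9, set as the call begins (- or left out, the last holds). The fingers move at their own pace and stop on an object; FORCE is the grip in N (left out, the last holds). Time passes only in rows, so rows that do not move let the fingers close. It gives the time, the measured TCP pose, the force, the opening and the grip force at its end, in the units of the state.
- manip.read_state(): the state, without advancing time (a new reading comes with each control period).
- viewer.get_image(name): name is "scene" or "top" or "wrist"; returns a dict with "color" (420x560x3 uint8, red, green, blue), "mtx" (3x3 intrinsics, pixels), "view" (4x4, takes a point from world to camera coordinates). Camera axes: x right, y down, z forward; pixel columns grow to the right and rows downward; lengths in m; the calibration is good to about 2 mm. A picture is of the moment at which its call begins. There is no depth.
- job_done(): hands the job in; it is judged then, once.
The state is a dict: "clock": time; "qpos": joint angles; "qvel": joint speeds; "effort": joint torques, N m; "ee_pos": TCP position; "orientation": TCP orientation; "ft_force": force on the tool from outside, world axes, zero at the start; "ft_torque": the same for the moment, N m; "opening": finger opening in m; "finger_force": force on a finger pad.
Only numpy, scipy, OpenCV 4.12 (cv2) and the standard library are available. Lean on these libraries where they do the work, as an engineer would, in place of code of your own. Each camera call takes 0.05 s, during which the arm holds its last target. There are 200 camera calls.

TASK

The egg rack has been washed: its two wooden shelves stand on edge in the drainer and its foot with the four stepped posts stands ready beside it. One shelf at a time, first the longer one and only then the shorter one: take the shelf out of the drainer, lay it flat on the worktop and let go, take it again across its width, and lower it level over all four posts until it rests fully home on its steps (the longer shelf on the lower steps, the shorter on the upper ones). Ease the shelves on without forcing them, do not let them drop down the posts, and do not disturb the tumbler, the mug or the carton.

Things in the scene. Friction and masses are not known exactly. Their poses are not given: they have to be found in the camera images.
- stand: Foot of the egg rack, cannot move: beech board 182 (x) x 74 mm, top 14 mm above the worktop, four upright steel posts at x = +-70, y = +-16.5 mm. Origin on the worktop under its centre, z up. Post diameter by height: 23 mm to 44 (lower step), 15 to 112 (upper step, bevelled 1.5 mm), 7 to 126, tapering to 3 at 132 mm. Either shelf has 1 mm play all round its post.
- low_seat (a point): Where the centre of the long shelf is when it is home on the lower steps: on the stand's axis, 49 mm above its origin; x along the stand (the shelf's x lies along it, either way round).
- top_seat (a point): Where the centre of the short shelf is when it is home on the upper steps: on the stand's axis, 117 mm above its origin; axes as the stand's.
- long_shelf: Beech shelf, 182 (x) x 64 (y) x 10 mm (z), 0.09 to 0.15 kg, origin at its centre. Egg holes of 34 mm at x = -42, 0, 42; four 17 mm post holes at x = +-70, y = +-16.5 mm. Faces and ends are alike: it fits either way up and round. Its wide holes pass the upper steps. Starts on edge in a drainer slot: x level along the slot, y upright, top edge 87 mm above the worktop.
- short_shelf: Beech shelf, 160 (x) x 64 (y) x 10 mm (z), 0.09 to 0.15 kg, origin at its centre. Egg holes of 34 mm at x = -42, 0, 42; four 9 mm post holes at x = +-70, y = +-16.5 mm. Faces and ends are alike: it fits either way up and round. Its narrow holes stop at the upper steps. Starts on edge in a drainer slot: x level along the slot, y upright, top edge 87 mm above the worktop.
- drainer: White tray 190 (x) x 124 mm with wire rack, cannot move. Origin on the worktop under its centre. Slots 13 mm wide along x, between 5 mm pins whose tops are 55 mm up, at y = -36, -18, 0, 18, 36 mm; the shelves stand on rails 23.5 mm up in the slots y = -36 and 36 (which is which varies). The worktop between drainer and stand, at least 0.15 m wide, is free for laying a shelf down.
- pier_corner (a point): Foot of the near left corner of the solid wall pier at the right of the counter: the pier fills everything farther (x) and further right (-y) than this point, taller than the arm. From the start pose draw the arm in before swinging left past it.
- tumbler: Bystander: small clear drinking glass, 51 mm across, 58 mm high, loose; origin under its centre.
- mug: Bystander: small dark blue mug, 59 mm across (84 with its handle), 53 mm high, loose; origin under its centre.
- carton: Bystander: small flat-sided pale carton with a fruit picture, 33 x 88 mm, 48 mm high, loose; origin under its centre.

How it is judged:
By the outcome, as a careful person would: the job done as asked, in the order asked, and still so for the second after the job is handed in, with the robot touching nothing.
It also fails if it takes over 72 s, if anything falls off the work surface, if the arm or the gripper's body presses on something with over 40 N, if the wrist force passes 120 N, or if a joint passes its speed limit or range.

## Working session

There is one attempt and no reset: what is moved stays moved. The work goes in short steps, Python scripts to look and compute and a shell command to move; the robot and the scene stay as the last step left them, time stands still between calls to the robot, and variables do not carry over. Pictures are saved under pics/ and viewed, at most 10 in all, crops included, and the job is handed in when it is done.

```bash
ls; mkdir -p pics; python3 - <<'E'
from station import manip, viewer
import cv2,numpy as np
s=manip.read_state();print(s['clock'],s['ee_pos'],np.round(s['orientation'],3),s['opening'])
for n in('scene','top'):
    d=viewer.get_image(n);cv2.imwrite(f'pics/{n}0.png',d['color'][:,:,::-1]);np.savez(f'pics/{n}0.npz',**d)
    print(n,np.round(d['mtx'],1).tolist(),np.round(d['view'],3).tolist())
E
```

```text
pics
0.0 [ 0.14721179 -0.63250924  0.21363384] [[ 0.974  0.227 -0.001]
 [ 0.227 -0.974  0.002]
 [-0.    -0.002 -1.   ]] 0.09218592790087109
scene [[442.6, 0.0, 284.1], [0.0, 442.6, 217.6], [0.0, 0.0, 1.0]] [[-0.916, -0.4, -0.002, 0.547], [-0.179, 0.414, -0.892, 0.155], [0.358, -0.817, -0.451, 1.229], [0.0, 0.0, 0.0, 1.0]]
top [[386.3, 0.0, 284.0], [0.0, 386.3, 199.7], [0.0, 0.0, 1.0]] [[0.025, -1.0, -0.007, 0.137], [-0.997, -0.024, -0.068, 0.539], [0.067, 0.009, -0.998, 1.003], [0.0, 0.0, 0.0, 1.0]]
```

View pics/scene0.png

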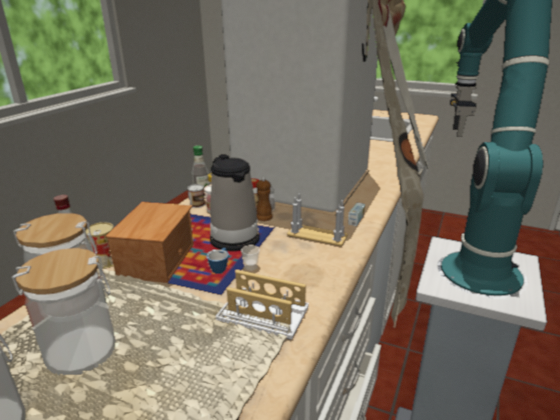

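View pics/top0.png

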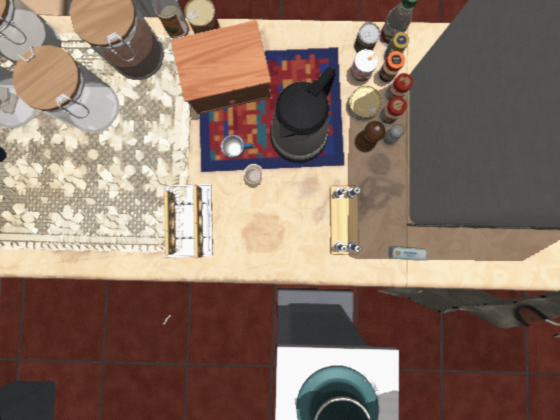

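```bash
python3 - <<'E'
import cv2,numpy as np
i=cv2.imread('pics/top0.png')
a=cv2.resize(i[175:270,155:255],None,fx=4,fy=4,interpolation=2);b=cv2.resize(i[175:270,325:425],None,fx=4,fy=4,interpolation=2)
cv2.imwrite('pics/c1.png',np.hstack([a,b]))
E
```

```text
(no output)
```

View pics/c1.png

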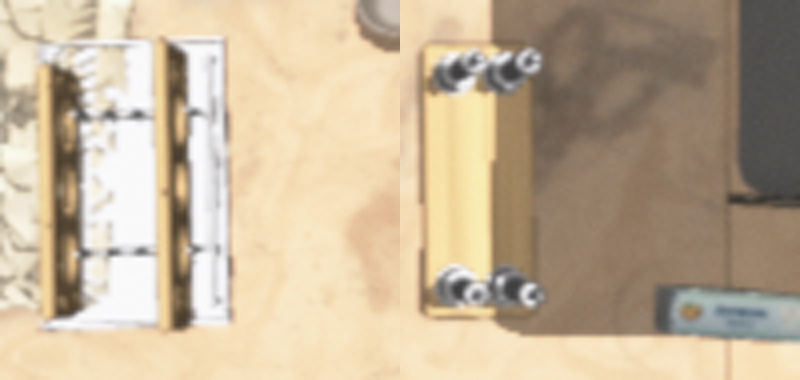

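```bash
cat > h.py <<'E'
import numpy as np,cv2
from station import manip,viewer
def ray(d,u,v,z):
    K=d['mtx'];V=d['view'];R=V[:3,:3];c=-R.T@V[:3,3]
    w=R.T@np.linalg.solve(K,[u,v,1.]);return c+w*(z-c[2])/w[2]
def proj(d,P):
    P=np.atleast_2d(P);c=P@d['view'][:3,:3].T+d['view'][:3,3];q=c@d['mtx'].T;return q[:,:2]/q[:,2:]
def grab(n,f):
    d=viewer.get_image(n);cv2.imwrite(f'pics/{f}.png',d['color'][:,:,::-1]);np.savez(f'pics/{f}.npz',**d);return d
def tool():
    s=manip.read_state();return s['ee_pos'],s['orientation'],s
E
python3 - <<'E'
from h import *
d=np.load('pics/top0.npz')
def c(n,x,y,z,ox=155):print(n,np.round(ray(d,ox+x/4,175+y/4,z),4))
for p in((74,60),(130,60),(78,294),(136,294)):c('post',*p,.132,325)
for p in((20,42),(24,315)):c('board left corners',*p,.014,325)
for p in((162,42),(167,328)):c('long',*p,.087)
for p in((43,65),(48,318)):c('short',*p,.087)
for p in((38,42),(226,38),(232,322),(40,328)):c('tray',*p,.01)
for n,u,v,z in(('tumbler',253,175,.03),('mug',232,147,.04),('carton r',393,253,.03),('pier',410,225,.5)):print(n,ray(d,u,v,z))
E
```

```text
post [0.5537 0.0095 0.132 ]
post [ 0.5545 -0.0234  0.132 ]
post [0.417  0.0052 0.132 ]
post [ 0.4179 -0.0285  0.132 ]
board left corners [0.5762 0.0285 0.014 ]
board left corners [0.396  0.0228 0.014 ]
long [0.5604 0.3694 0.087 ]
long [0.3848 0.3592 0.087 ]
short [0.5444 0.4426 0.087 ]
short [0.389  0.4325 0.087 ]
tray [0.5661 0.4711 0.01  ]
tray [0.5718 0.3451 0.01  ]
tray [0.3832 0.3341 0.01  ]
tray [0.3761 0.4611 0.01  ]
tumbler [0.59740891 0.23284873 0.03      ]
mug [0.66851411 0.28911724 0.04      ]
carton r [ 0.40304519 -0.13543893  0.03      ]
pier [ 0.47167089 -0.02999511  0.5       ]
```

```bash
python3 - <<'E'
from h import *
d=np.load('pics/top0.npz');e=np.load('pics/scene0.npz')
print('cam',-d['view'][:3,:3].T@d['view'][:3,3])
print(ray(d,407,225,0),ray(e,362,207,0))
a=0.0325
for y in(-.07,-.1,-.13,-.16,-.2):print(y,proj(e,[[.46,y,0],[.47,y,0],[.5,y,0],[.47,y,.2]]).round(0).tolist(),proj(d,[[.47,y,0],[.47,y,.3],[.47,y,.6]]).round(0).tolist())
i=cv2.imread('pics/scene0.png');cv2.imwrite('pics/c2.png',cv2.resize(i[140:340,200:400],None,fx=3,fy=3,interpolation=2))
E
```

```text
cam [0.46625681 0.14067656 1.03802411]
[ 0.47650464 -0.18060002  0.        ] [ 0.41249162 -0.28787011  0.        ]
-0.07 [[331.0, 231.0], [328.0, 230.0], [319.0, 228.0], [331.0, 173.0]] [[366.0, 226.0], [398.0, 227.0], [474.0, 227.0]]
-0.1 [[334.0, 227.0], [331.0, 226.0], [322.0, 225.0], [334.0, 170.0]] [[377.0, 227.0], [413.0, 227.0], [501.0, 228.0]]
-0.13 [[336.0, 223.0], [334.0, 222.0], [325.0, 221.0], [337.0, 167.0]] [[388.0, 227.0], [429.0, 227.0], [527.0, 228.0]]
-0.16 [[339.0, 219.0], [336.0, 219.0], [328.0, 217.0], [339.0, 164.0]] [[399.0, 227.0], [445.0, 228.0], [554.0, 229.0]]
-0.2 [[342.0, 215.0], [340.0, 214.0], [332.0, 213.0], [343.0, 160.0]] [[414.0, 228.0], [466.0, 228.0], [590.0, 230.0]]
```

View pics/c2.png

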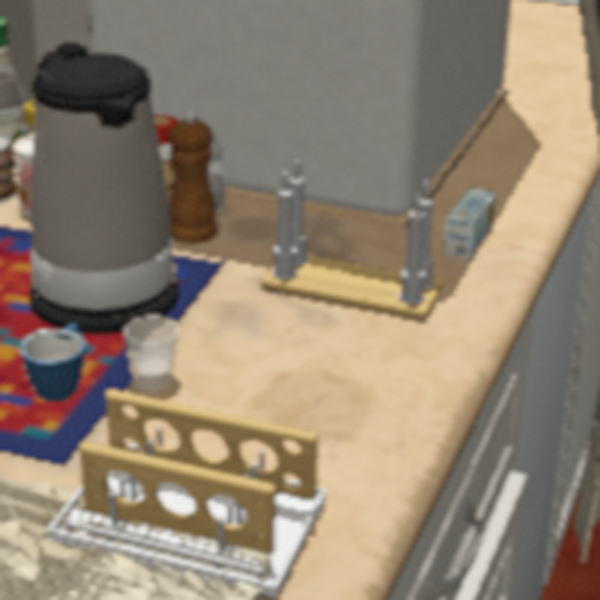

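```bash
python3 -m inch '[-0.12,0.85,0,0,0,0, -0.12,0.85,0,0,0,0, -0.12,0.85,0,0,0,0, -0.12,0.85,0,0,0,0, 0.76,0.5,0,0,0,0, 0.76,0.5,0,0,0,0, 0.76,0.5,0,0,0,0, 0.76,0.5,0,0,0,0]' 60
```

```text
clock: 1.1
ee_pos: [0.3021, -0.3079, 0.2147]
orientation: [[0.974, 0.226, 0.0], [0.226, -0.974, -0.0], [-0.0, 0.0, -1.0]]
ft_force: [-0.2, -0.6, -0.6]
opening: 0.0601
finger_force: 0.0
```

```bash
python3 -m inch '[0.46,0.8,0,0,0,0, 0.46,0.8,0,0,0,0, 0.46,0.8,0,0,0,0, 0.46,0.8,0,0,0,0, 0.1,0.9,0.3,0,0,-0.5, 0.1,0.9,0.3,0,0,-0.5, 0.1,0.9,0.3,0,0,-0.5, 0.1,0.9,0.3,0,0,-0.5]'; python3 -c "
from h import *
d=grab('wrist','w1');print((-d['view'][:3,:3].T@d['view'][:3,3]).round(3),d['view'][2,:3].round(2))
print(proj(d,[[.486,-.009,.132],[.473,.364,.087],[.555,-.025,.132]]).round())"
python3 -m inch '[0.1,0.9,0,0,0,0, 0.1,0.9,0,0,0,0, 0.08,0.9,0,0,0,0, 0,0.9,0,0,0,0]'; python3 -c "
from h import *
d=grab('wrist','w2');print((-d['view'][:3,:3].T@d['view'][:3,3]).round(3),d['view'][2,:3].round(2))
print(proj(d,[[.473,.364,.087],[.467,.4376,.087]]).round())
cv2.imwrite('pics/w12.png',cv2.resize(np.vstack([cv2.imread('pics/w1.png'),cv2.imread('pics/w2.png')]),None,fx=.7,fy=.7,interpolation=3))"
```

```text
clock: 2.1
ee_pos: [0.4351, 0.1005, 0.2872]
orientation: [[0.999, 0.052, 0.0], [0.052, -0.999, -0.001], [0.0, 0.001, -1.0]]
ft_force: [1.2, -0.4, -0.8]
opening: 0.0602
finger_force: 0.0
[0.508 0.103 0.457] [-0.26 -0.01 -0.96]
[[387. 154.]
 [ 55. 145.]
 [414.  83.]]
clock: 2.65
ee_pos: [0.4525, 0.3159, 0.2861]
orientation: [[0.999, 0.053, -0.0], [0.053, -0.999, -0.0], [-0.0, 0.0, -1.0]]
ft_force: [0.8, -0.7, 0.6]
opening: 0.06
finger_force: 0.0
[0.526 0.319 0.456] [-0.26 -0.01 -0.96]
[[239. 169.]
 [177. 171.]]
```

View pics/w12.png

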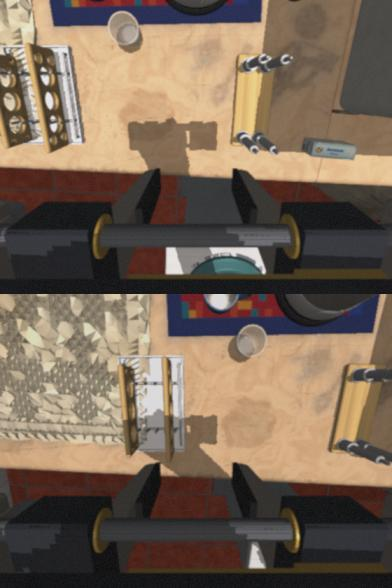

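```bash
python3 - <<'E'
import cv2,numpy as np
a=cv2.imread('pics/w1.png')[60:230,320:425];b=cv2.imread('pics/w2.png')[80:250,165:270]
f=lambda i:cv2.resize(i,None,fx=3.5,fy=3.5,interpolation=2)
cv2.imwrite('pics/c3.png',np.hstack([f(a),f(b)]))
E
```

```text
(no output)
```

View pics/c3.png

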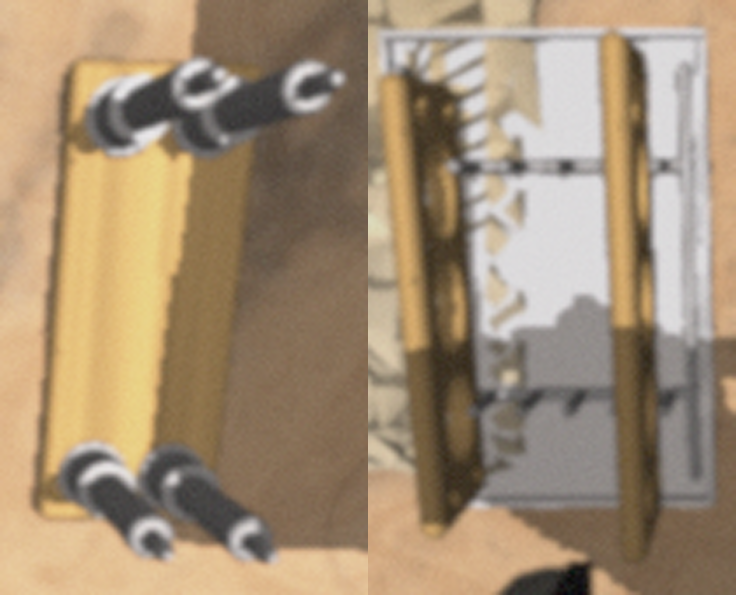

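```bash
python3 - <<'E'
from h import *
d=np.load('pics/w1.npz');e=np.load('pics/w2.npz');t=np.load('pics/top0.npz')
for nm,pts,z in(('step',[(201,84),(309,86),(151,537),(248,537)],.112),('tip',[(222,74),(338,78),(166,552),(270,555)],.132)):
    P=np.array([ray(d,320+x/3.5,60+y/3.5,z)[:2] for x,y in pts]);c=P.mean(0);v=P[0]+P[1]-P[2]-P[3]
    print(nm,P.round(4).tolist(),c.round(4),'ang',np.degrees(np.arctan2(v[1],v[0])).round(2),'len',np.linalg.norm(v)/2,'wid',np.linalg.norm(P[0]+P[2]-P[1]-P[3])/2)
for n,A,B in(('long',(613,33),(636,558)),('short',(397,75),(432,533))):
    a,b=[ray(e,165+(x-368)/3.5,80+y/3.5,.087) for x,y in(A,B)];v=a-b
    print(n,a,b,(a+b)/2,np.linalg.norm(v),np.degrees(np.arctan2(v[1],v[0])))
E
```

```text
step [[0.5553, 0.0045], [0.5564, -0.0275], [0.4159, 0.0021], [0.4175, -0.0298]] [ 0.4863 -0.0127] ang 0.98 len 0.13919227172091145 wid 0.032022530889041896
tip [[0.5555, 0.0048], [0.5561, -0.0277], [0.4166, 0.0027], [0.4174, -0.0298]] [ 0.4864 -0.0125] ang 0.87 len 0.13883781432005843 wid 0.032492569423018376
long [0.56176061 0.37068703 0.087     ] [0.38462696 0.35962004 0.087     ] [0.47319379 0.36515353 0.087     ] 0.17747903201523038 3.575088021625276
short [0.54539606 0.43968152 0.087     ] [0.39024193 0.43284231 0.087     ] [0.467819   0.43626192 0.087     ] 0.15530478811312182 2.523971537218322
```

```bash
python3 -m inch '[0.17,0.41,-0.5,0,0,0.05, 0.17,0.41,-0.5,0,0,0.03, 0,0,-0.75,0,0,0, 0,0,-0.75,0,0,0, 0,0,-0.6,0,0,0, 0,0,-0.4,0,0,0, 0,0,-0.24,0,0,0]' 40; python3 -m inch '[0,0,0,0,0,0, 0,0,0,0,0,0, 0,0,0,0,0,0, 0,0,0,0,0,0]' 0 25
```

```text
clock: 3.58
ee_pos: [0.4721, 0.3631, 0.0605]
orientation: [[0.998, 0.061, -0.002], [0.061, -0.998, -0.001], [-0.002, 0.001, -1.0]]
ft_force: [-0.5, 0.0, -0.2]
opening: 0.0399
finger_force: 0.0
clock: 4.08
ee_pos: [0.4731, 0.3651, 0.0632]
orientation: [[0.998, 0.061, 0.002], [0.061, -0.998, 0.002], [0.002, -0.002, -1.0]]
ft_force: [1.8, 2.1, 0.6]
opening: 0.0102
finger_force: 24.6
```

```bash
python3 -m inch '[0,0,0.4,0,0,0, 0,0,0.7,0,0,0, 0,-0.4,0,0,0,0, -0.1,-0.7,0,1,0,0, -0.1,-0.8,0,1,0,0, 0,-0.8,0,1,0,0, 0,-0.3,0,1,0,0, 0,0,0,1,0,0]'; python3 -m inch '[0,0,-0.4,0,0,0, 0,0,-0.4,0,0,0, 0,0,-0.35,0,0,0, 0,0,-0.2,0,0,0, 0,0,0,0,0,0]'
```

```text
clock: 5.08
ee_pos: [0.4609, 0.1814, 0.1281]
orientation: [[0.998, 0.058, 0.002], [0.052, -0.905, 0.423], [0.026, -0.422, -0.906]]
ft_force: [0.1, 0.1, -1.9]
opening: 0.0094
finger_force: 24.9
clock: 5.7
ee_pos: [0.4601, 0.1841, 0.0468]
orientation: [[0.998, 0.061, -0.001], [0.056, -0.905, 0.422], [0.025, -0.422, -0.906]]
ft_force: [0.0, 0.2, -1.4]
opening: 0.01
finger_force: 24.9
```

```bash
python3 -m inch '[0,0,-0.07,0,0.29,0, 0,0,-0.06,0,0,0, 0,0,0,0,0,0]'
```

```text
clock: 6.08
ee_pos: [0.4606, 0.1841, 0.0394]
orientation: [[0.998, 0.05, -0.023], [0.055, -0.905, 0.423], [0.0, -0.423, -0.906]]
ft_force: [-0.3, 1.2, -1.4]
opening: 0.0096
finger_force: 24.9
```

```bash
python3 -m inch '[0,0,-0.03,0,0,0, 0,0,0,0,0,0]'; python3 -m inch '[0,0,0,0,0,0, 0,0,0,0,0,0]' 40;  python3 -m inch '[0,0,0,0,0,0, 0,0,0,0,0,0, 0,0,0,0,0,0]' 91; python3 -c "
from h import *
grab('wrist','w3');grab('scene','s3')
a=cv2.imread('pics/s3.png')[180:340,200:400];b=cv2.imread('pics/w3.png')
cv2.imwrite('pics/c4.png',np.hstack([cv2.resize(a,(525,420),interpolation=2),cv2.resize(b,None,fx=.49,fy=1)[:, :275]]))
cv2.imwrite('pics/c4.png',np.vstack([cv2.resize(a,(400,320),interpolation=2),cv2.resize(b,(400,300))[:270]]))"
```

```text
clock: 6.32
ee_pos: [0.4607, 0.1842, 0.038]
orientation: [[0.998, 0.051, -0.023], [0.056, -0.905, 0.423], [0.001, -0.423, -0.906]]
ft_force: [-1.1, -1.7, 3.0]
opening: 0.0097
finger_force: 24.9
clock: 6.58
ee_pos: [0.4607, 0.1841, 0.0376]
orientation: [[0.998, 0.05, -0.023], [0.055, -0.905, 0.423], [0.001, -0.423, -0.906]]
ft_force: [0.7, -0.8, 0.3]
opening: 0.0277
finger_force: 0.2
clock: 6.95
ee_pos: [0.4605, 0.1841, 0.0375]
orientation: [[0.998, 0.05, -0.023], [0.055, -0.905, 0.423], [0.0, -0.423, -0.906]]
ft_force: [0.1, 0.4, -0.5]
opening: 0.0576
finger_force: 0.2
```

View pics/c4.png

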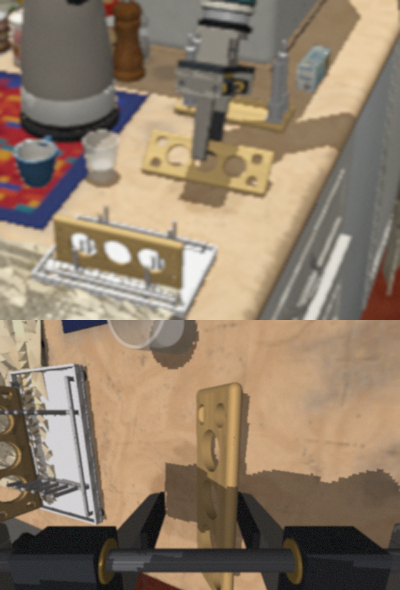

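```bash
python3 -m inch '[0,0,0,0,0,0, 0,0,0,0,0,0, 0,0,0,0,0,0, 0,0,0,0,0,0]' 91.5; python3 -m inch '[0,-0.02,-0.12,0,0,0, 0,-0.1,0,0,0,0, 0,-0.1,0,0,0,0, 0,-0.1,0,0,0,0, 0,-0.1,0,0,0,0, 0,-0.1,0,0,0,0]'; python3 -c "
from h import *
grab('wrist','w4');grab('scene','s4')
a=cv2.imread('pics/s4.png')[180:340,200:400];b=cv2.imread('pics/w4.png')
cv2.imwrite('pics/c5.png',np.vstack([cv2.resize(a,(375,300),interpolation=2),cv2.resize(b,(400,300))[:,:375]]))"
```

```text
clock: 7.55
ee_pos: [0.4606, 0.1841, 0.0376]
orientation: [[0.998, 0.05, -0.023], [0.055, -0.905, 0.423], [0.001, -0.423, -0.906]]
ft_force: [-0.6, 0.8, -0.4]
opening: 0.0917
finger_force: 0.2
clock: 8.3
ee_pos: [0.4607, 0.1524, 0.0305]
orientation: [[0.998, 0.05, -0.023], [0.055, -0.905, 0.423], [0.001, -0.423, -0.906]]
ft_force: [0.1, 0.2, 0.5]
opening: 0.0916
finger_force: 0.0
```

View pics/c5.png

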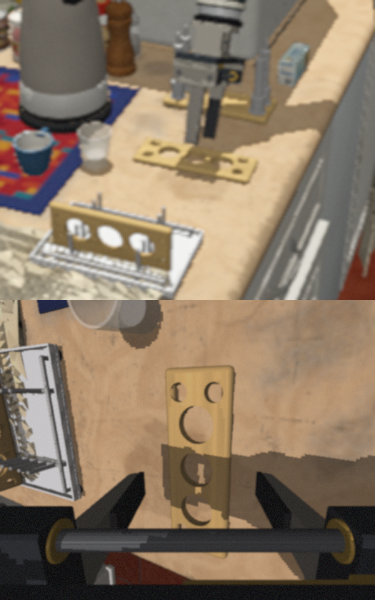

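```bash
python3 -m inch '[0,0,0.85,0,0,0, 0,0,0.85,-1,0,0, 0,-0.2,0.85,-1,-0.29,0, -0.1,-0.3,0.85,-1,0,0, -0.1,-0.3,0.85,-1,0,0, -0.2,-0.4,0,-1,0,0, 0,0,0,0,0,0, 0,0,0,0,0,0]'; python3 -c "
from h import *
d=grab('wrist','w5')
print(proj(d,[[.461,.17,.01],[.486,-.012,.112]]).round())
b=cv2.imread('pics/w5.png')
p=proj(d,[[.37,.2,.0],[.57,.2,.0],[.37,-.05,.112],[.59,-.05,.112],[.56,.0,.0]]);print(p.round())
x0,y0=np.floor(p.min(0)).astype(int)-5;x1,y1=np.ceil(p.max(0)).astype(int)+5;x0=max(x0,0);y0=max(y0,0)
c=b[y0:y1,x0:x1];f=min(800/c.shape[1],600/c.shape[0]);print(x0,y0,f)
cv2.imwrite('pics/c6.png',cv2.resize(c,None,fx=f,fy=f,interpolation=2))"
```

```text
clock: 9.4
ee_pos: [0.4364, 0.0813, 0.2848]
orientation: [[0.998, 0.058, 0.0], [0.058, -0.998, 0.002], [0.0, -0.002, -1.0]]
ft_force: [-0.8, -0.1, 0.1]
opening: 0.0912
finger_force: 0.0
[[218. 158.]
 [367. 154.]]
[[199. 216.]
 [198.  74.]
 [386. 254.]
 [419.  51.]
 [344.  91.]]
192 45 2.7906976744186047
```

View pics/c6.png

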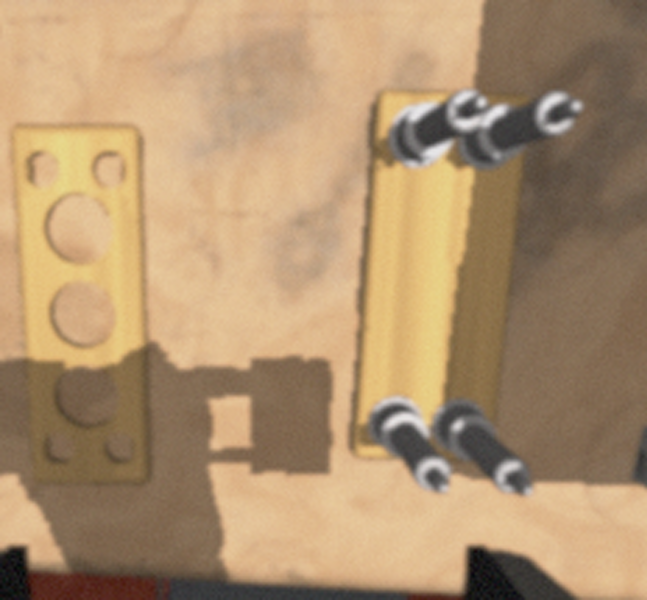

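```bash
cat >> h.py <<'E'
from scipy.optimize import least_squares
def fit(d,px,loc,z,g):
    px=np.array(px,float);loc=np.array(loc,float);z=np.broadcast_to(z,len(loc))
    def w(p):
        c,s=np.cos(p[2]),np.sin(p[2]);return np.c_[p[0]+c*loc[:,0]-s*loc[:,1],p[1]+s*loc[:,0]+c*loc[:,1],z]
    r=least_squares(lambda p:(proj(d,w(p))-px).ravel(),g)
    print('x,y',r.x[:2].round(4),'yaw',np.degrees(r.x[2]).round(2));print(r.fun.reshape(-1,2).round(1).tolist());return r.x
E
python3 - <<'E'
from h import *
d=np.load('pics/w5.npz');f=2.7907
P=lambda L:np.array(L)/f+[192,45]-.5*(1-1/f)
H=[(.07,.0165),(.07,-.0165),(-.07,.0165),(-.07,-.0165)]
fit(d,P([(43,168),(110,168),(60,446),(120,446),(79,228),(84,314),(88,397)]),H+[(.042,0),(0,0),(-.042,0)],.01,[.46,.17,0])
fit(d,P([(14,127),(138,127),(32,482),(149,478)]),[(.091,.032),(.091,-.032),(-.091,.032),(-.091,-.032)],.01,[.46,.17,0])
fit(d,P([(466,109),(556,113),(432,475),(512,476)]),H,.112,[.486,-.01,0])
fit(d,P([(466,109),(556,113),(432,475),(512,476),(481,102),(576,106),(443,485),(526,488)]),H+H,[.112]*4+[.132]*4,[.486,-.01,0])
t=np.load('pics/top0.npz');Q=lambda L:np.array(L)/4+[225,175]-.5*.75+[0,0]
fit(t,Q([(474,60),(530,60),(478,294),(536,294)]),H,.132,[.486,-.01,0])
E
```

```text
x,y [0.462  0.1649] yaw 3.39
[[-0.2, 0.1], [0.1, 0.1], [-0.3, 0.4], [0.5, 0.4], [0.1, -0.1], [-0.1, -0.2], [-0.1, -0.7]]
x,y [0.4618 0.1649] yaw 3.0
[[-1.8, -1.7], [1.5, -1.4], [-0.3, 1.1], [0.6, 2.9]]
x,y [ 0.4862 -0.012 ] yaw 1.41
[[0.1, 0.1], [-0.2, -0.2], [0.0, -0.3], [0.0, 0.3]]
x,y [ 0.4865 -0.012 ] yaw 1.31
[[0.3, -0.1], [-0.0, -0.4], [-0.1, -0.5], [-0.1, 0.1], [-0.1, -0.3], [-0.1, -0.5], [-0.2, 1.0], [0.3, 1.0]]
x,y [ 0.4866 -0.0084] yaw 1.93
[[-0.0, -0.6], [0.0, -0.8], [0.1, 0.7], [-0.2, 0.6]]
```

```bash
python3 -m inch '[0.2,0.7,-0.8,0,0,0, 0.227,0.693,-0.8,0,0,0, 0,0,-0.9,0,0,0, 0,0,-0.9,0,0,0, 0,0,-0.7,0,0,0, 0,0,-0.4,0,0,0, 0,0,-0.13,0,0,0, 0,0,-0.03,0,0,0]' 91.5; python3 -m inch '[0,0,0,0,0,0, 0,0,0,0,0,0, 0,0,0,0,0,0, 0,0,0,0,0,0]' 50 30
```

```text
clock: 10.45
ee_pos: [0.4611, 0.1618, 0.0089]
orientation: [[0.998, 0.058, -0.0], [0.058, -0.998, 0.001], [-0.0, -0.001, -1.0]]
ft_force: [0.2, -0.3, -0.6]
opening: 0.0911
finger_force: 0.0
clock: 10.95
ee_pos: [0.4621, 0.1626, 0.0104]
orientation: [[0.998, 0.059, 0.004], [0.059, -0.998, 0.002], [0.004, -0.002, -1.0]]
ft_force: [0.1, 1.7, 8.5]
opening: 0.0538
finger_force: 4.2
```

```bash
python3 -m inch '[0,0,0,0,0,0, 0,0,0,0,0,0, 0,0,0.02,0,0,0, 0,0,0.02,0,0,0]' 91.5; python3 -c "
from h import *
p,R,s=tool();print(p,s['ft_force'])
d=grab('wrist','w6')
print(proj(d,[[.462,.165,.01],[.532,.181,.01],[.532,.148,.01],[.55,.14,.01]]).round())"
```

```text
clock: 11.45
ee_pos: [0.461, 0.161, 0.0118]
orientation: [[0.998, 0.058, 0.001], [0.058, -0.998, -0.0], [0.001, 0.001, -1.0]]
ft_force: [-0.8, 0.9, 0.0]
opening: 0.0906
finger_force: 0.0
[0.4610496  0.16101669 0.01178078] [-0.78956752  0.89106336  0.02849308]
[[272. 251.]
 [248. 128.]
 [310. 132.]
 [328.  97.]]
```

```bash
python3 - <<'E'
from h import *
d=dict(np.load('pics/w6.npz'));g=cv2.GaussianBlur(cv2.cvtColor(d['color'],cv2.COLOR_RGB2GRAY),(5,5),0)
for r0,r1,md in((11,20,40),(26,40,60)):
    c=cv2.HoughCircles(g[:300],cv2.HOUGH_GRADIENT,1,md,param1=60,param2=18,minRadius=r0,maxRadius=r1)
    for u,v,r in c[0][:8]:
        print(u,v,r,ray(d,u,v,.01).round(4))
E
```

```text
231.5 129.5 16.7 [0.5307 0.19   0.01  ]
291.5 132.5 14.7 [0.531  0.1578 0.01  ]
262.5 178.5 27.9 [0.5053 0.1723 0.01  ]
263.5 244.5 26.8 [0.466 0.17  0.01 ]
294.5 116.5 27.7 [0.5393 0.1568 0.01  ]
```

```bash
python3 -m inch '[0,0.15,0,0,0,0, 0,0,-0.06,0,0,0, 0,0,-0.06,0,0,0, 0,0,0,0,0,0]'
```

```text
clock: 12.0
ee_pos: [0.4609, 0.1702, 0.0041]
orientation: [[0.998, 0.058, 0.0], [0.058, -0.998, -0.0], [0.0, 0.0, -1.0]]
ft_force: [-0.5, 0.7, -0.6]
opening: 0.0916
finger_force: 0.0
```

```bash
python3 -m inch '[0,0,0,0,0,0, 0,0,0,0,0,0, 0,0,0,0,0,0, 0,0,0,0,0,0]' 55 30;python3 -c "
from h import *
d=grab('wrist','w7');g=cv2.GaussianBlur(cv2.cvtColor(d['color'],cv2.COLOR_RGB2GRAY),(5,5),0)
p,R,s=tool();print(p)
for r0,r1,md in((11,20,40),(26,40,60)):
    c=cv2.HoughCircles(g[:300],cv2.HOUGH_GRADIENT,1,md,param1=60,param2=18,minRadius=r0,maxRadius=r1)
    for u,v,r in c[0][:8]:
        q=ray(d,u,v,.01);print(u,v,r,q.round(4),(R.T@(q-p)).round(4))
"
```

```text
clock: 12.5
ee_pos: [0.4613, 0.1704, 0.0047]
orientation: [[0.998, 0.058, 0.001], [0.058, -0.998, 0.0], [0.001, -0.0, -1.0]]
ft_force: [-0.2, 0.2, -0.0]
opening: 0.0634
finger_force: 30.0
[0.46135742 0.17039048 0.00467183]
247.5 131.5 17.4 [0.5306 0.1901 0.01  ] [ 0.0703 -0.0156 -0.0052]
313.5 130.5 15.0 [0.5331 0.1562 0.01  ] [ 0.0708  0.0183 -0.0052]
280.5 183.5 28.1 [0.5046 0.1715 0.01  ] [ 0.0432  0.0014 -0.0053]
280.5 248.5 28.8 [0.4672 0.1693 0.01  ] [ 0.0058  0.0014 -0.0053]
```

```bash
python3 -m inch '[0,0,0.3,0,0,0, 0,0,0.7,0,0,0, 0,0,0.8,0,0,0, 0.1,-0.6,0.6,0,0,-0.1, 0.1,-0.8,0.35,0,0,-0.1, 0.1,-0.8,0,0,0,-0.1, 0.11,-0.6,0,0,0,-0.08, 0,-0.22,0,0,0,0]'; python3 -m inch '[0,0,0,0,0,0, 0,0,0,0,0,0, 0,0,0,0,0,0]'; python3 -c "
from h import *
p,R,s=tool();print(p,R.round(4),s['ft_force'])
d=grab('wrist','w8');grab('top','t8');g=cv2.GaussianBlur(cv2.cvtColor(d['color'],cv2.COLOR_RGB2GRAY),(5,5),0)
for r0,r1,md in((11,20,40),(26,40,60)):
    c=cv2.HoughCircles(g[:300],cv2.HOUGH_GRADIENT,1,md,param1=60,param2=18,minRadius=r0,maxRadius=r1)
    for u,v,r in c[0][:8]:
        q=ray(d,u,v,p[2]+.0053);print(u,v,r,(R.T@(q-p)).round(4))
"
```

```text
clock: 13.55
ee_pos: [0.4858, -0.013, 0.1702]
orientation: [[1.0, 0.021, 0.001], [0.021, -1.0, -0.001], [0.001, 0.001, -1.0]]
ft_force: [-0.2, 1.1, -2.7]
opening: 0.0636
finger_force: 30.0
clock: 13.92
ee_pos: [0.4857, -0.0092, 0.1697]
orientation: [[1.0, 0.028, 0.001], [0.028, -1.0, 0.0], [0.001, -0.0, -1.0]]
ft_force: [-0.3, 0.6, -1.6]
opening: 0.0637
finger_force: 30.0
[ 0.48568794 -0.009163    0.16971564] [[ 9.996e-01  2.770e-02  1.200e-03]
 [ 2.770e-02 -9.996e-01  4.000e-04]
 [ 1.200e-03 -4.000e-04 -1.000e+00]] [-0.31496229  0.63902183 -1.5815571 ]
248.5 133.5 15.5 [ 0.0693 -0.0151 -0.0052]
313.5 132.5 17.4 [ 0.0699  0.0184 -0.0052]
35.5 79.5 15.0 [ 0.0951 -0.1196 -0.0051]
297.5 259.5 11.8 [-0.0009  0.0112 -0.0053]
281.5 185.5 30.2 [ 0.0422  0.002  -0.0052]
280.5 252.5 31.4 [ 0.0034  0.0015 -0.0053]
```

```bash
python3 -m inch '[0.01,-0.022,-0.3,0,0,-0.03, 0,0,-0.25,0,0,0, 0,0,-0.2,0,0,0, 0,0,-0.05,0,0,0, 0,0,0,0,0,0]'; python3 -m inch '[0,0,-0.05,0,0,0, 0,0,-0.05,0,0,0, 0,0,0,0,0,0]'
```

```text
clock: 14.65
ee_pos: [0.4865, -0.0119, 0.1214]
orientation: [[1.0, 0.023, 0.001], [0.023, -1.0, 0.0], [0.001, -0.0, -1.0]]
ft_force: [0.6, 0.3, -1.6]
opening: 0.0637
finger_force: 30.0
clock: 15.02
ee_pos: [0.4864, -0.0122, 0.1155]
orientation: [[1.0, 0.022, 0.001], [0.022, -1.0, -0.0], [0.001, 0.0, -1.0]]
ft_force: [0.0, -0.3, -2.6]
opening: 0.0633
finger_force: 30.0
```

```bash
python3 -m inch '[0,0,-0.05,0,0,0, 0,0,-0.05,0,0,0, 0,0,0,0,0,0]'; python3 -c "
from h import *
p,R,s=tool();print(p,s['ft_force'],s['ft_torque'])"
```

```text
clock: 15.4
ee_pos: [0.4862, -0.012, 0.1093]
orientation: [[1.0, 0.023, 0.001], [0.023, -1.0, 0.0], [0.001, -0.0, -1.0]]
ft_force: [-0.4, 1.8, -1.5]
opening: 0.0631
finger_force: 30.0
[ 0.4861902  -0.01197462  0.10925274] [-0.43534299  1.78512208 -1.46678337] [0.23303423 0.2150414  0.11677236]
```

```bash
python3 -m inch '[0,0.01,-0.08,0,0,0, 0,0,-0.1,0,0,0, 0,0,-0.1,0,0,0, 0,0,0,0,0,0]';python3 -m inch '[0,0,-0.1,0,0,0, 0,0,-0.1,0,0,0, 0,0,-0.1,0,0,0, 0,0,0,0,0,0]'; python3 -m inch '[0,0,-0.1,0,0,0, 0,0,-0.1,0,0,0, 0,0,-0.1,0,0,0, 0,0,0,0,0,0]'
```

```text
clock: 15.9
ee_pos: [0.4862, -0.0117, 0.0922]
orientation: [[1.0, 0.022, 0.0], [0.022, -1.0, 0.0], [0.0, -0.0, -1.0]]
ft_force: [0.2, 0.4, -1.0]
opening: 0.0633
finger_force: 30.0
clock: 16.4
ee_pos: [0.4862, -0.0116, 0.0743]
orientation: [[1.0, 0.022, 0.0], [0.022, -1.0, 0.0], [0.0, -0.0, -1.0]]
ft_force: [0.1, 1.0, -1.9]
opening: 0.064
finger_force: 30.0
clock: 16.9
ee_pos: [0.4863, -0.0116, 0.0563]
orientation: [[1.0, 0.022, 0.0], [0.022, -1.0, 0.0], [0.0, -0.0, -1.0]]
ft_force: [-0.5, 1.3, -1.5]
opening: 0.0634
finger_force: 30.0
```

```bash
python3 -m inch '[0,0,-0.06,0,0,0, 0,0,-0.04,0,0,0, 0,0,0,0,0,0]';python3 -m inch '[0,0,-0.02,0,0,0, 0,0,-0.02,0,0,0, 0,0,0,0,0,0]'
```

```text
clock: 17.27
ee_pos: [0.4865, -0.0116, 0.0507]
orientation: [[1.0, 0.022, 0.001], [0.022, -1.0, -0.0], [0.001, 0.0, -1.0]]
ft_force: [0.1, 0.1, -1.2]
opening: 0.0635
finger_force: 30.0
clock: 17.65
ee_pos: [0.4865, -0.0115, 0.0487]
orientation: [[1.0, 0.022, 0.001], [0.022, -1.0, -0.0], [0.001, 0.0, -1.0]]
ft_force: [-2.2, -0.8, 2.2]
opening: 0.0636
finger_force: 30.0
```

```bash
python3 -m inch '[0,0,-0.01,0,0,0, 0,0,0,0,0,0]';python3 -m inch '[0,0,0,0,0,0, 0,0,0,0,0,0, 0,0,0,0,0,0, 0,0,0.3,0,0,0, 0,0,0.8,0,0,0, 0,0,0.9,0,0,0, 0,0,0.5,0,0,0, 0,0,0,0,0,0]' 85; python3 -m inch '[-0.04,0.9,0,0,0,0.1, -0.04,0.95,0,0,0,0.1, -0.04,0.95,0,0,0,0.1, -0.04,0.95,0,0,0,0.04, -0.04,0.95,0,0,0,0, -0.04,0.95,0,0,0,0, -0.04,0.9,0,0,0,0, -0.03,0.6,0,0,0,0]' 40; python3 -m inch '[0,0.32,0,0,0,0, 0,0,0,0,0,0, 0,0,0,0,0,0]'
```

```text
clock: 17.9
ee_pos: [0.4866, -0.0115, 0.0486]
orientation: [[1.0, 0.022, 0.001], [0.022, -1.0, -0.001], [0.001, 0.001, -1.0]]
ft_force: [-3.9, -1.7, 10.0]
opening: 0.0635
finger_force: 30.0
clock: 18.9
ee_pos: [0.488, -0.0114, 0.2007]
orientation: [[1.0, 0.022, 0.007], [0.022, -1.0, -0.002], [0.007, 0.002, -1.0]]
ft_force: [0.8, -0.2, -0.1]
opening: 0.0849
finger_force: 0.0
clock: 19.9
ee_pos: [0.4661, 0.4198, 0.1965]
orientation: [[0.998, 0.055, -0.001], [0.055, -0.998, -0.0], [-0.001, 0.0, -1.0]]
ft_force: [0.3, 1.2, 0.7]
opening: 0.0399
finger_force: 0.0
clock: 20.27
ee_pos: [0.4679, 0.4354, 0.197]
orientation: [[0.999, 0.051, 0.0], [0.051, -0.999, -0.002], [0.0, 0.002, -1.0]]
ft_force: [0.2, -0.5, -0.7]
opening: 0.0401
finger_force: 0.0
```

```bash
python3 -m inch '[0,0.015,-0.4,0,0,0, 0,0,-0.6,0,0,0, 0,0,-0.6,0,0,0, 0,0,-0.4,0,0,0, 0,0,-0.2,0,0,0, 0,0,0,0,0,0]' 40; python3 -m inch '[0,0,0,0,0,0, 0,0,0,0,0,0, 0,0,0,0,0,0, 0,0,0,0,0,0]' 0 25
```

```text
clock: 21.02
ee_pos: [0.4679, 0.4373, 0.0656]
orientation: [[0.999, 0.052, 0.001], [0.052, -0.999, -0.0], [0.001, 0.0, -1.0]]
ft_force: [0.3, -0.1, 1.3]
opening: 0.0402
finger_force: 0.0
clock: 21.52
ee_pos: [0.4681, 0.4378, 0.0664]
orientation: [[0.999, 0.052, 0.002], [0.052, -0.999, 0.0], [0.002, -0.0, -1.0]]
ft_force: [0.2, -1.0, 2.9]
opening: 0.0097
finger_force: 24.8
```

```bash
python3 -m inch '[0,0,0.3,0,0,0, 0,0,0.8,0,0,0, 0,-0.5,0,0,0,0, -0.05,-0.8,0,1,0.052,0, -0.05,-0.9,0,1,0.052,0, 0,-0.9,0,1,0.052,0, 0,-0.7,0,1,0.052,0, 0,-0.33,0,1,0.052,0]'; python3 -m inch '[0,0,0,0,0,0, 0,0,-0.4,0,0,0, 0,0,-0.5,0,0,0, 0,0,-0.35,0,0,0, 0,0,-0.15,0,0,0, 0,0,0,0,0,0]'
```

```text
clock: 22.52
ee_pos: [0.4623, 0.1864, 0.1322]
orientation: [[0.999, 0.045, -0.019], [0.048, -0.905, 0.422], [0.002, -0.423, -0.906]]
ft_force: [0.2, 0.9, -2.5]
opening: 0.0099
finger_force: 24.9
clock: 23.28
ee_pos: [0.4617, 0.1907, 0.0482]
orientation: [[0.999, 0.049, -0.021], [0.053, -0.905, 0.422], [0.001, -0.423, -0.906]]
ft_force: [0.0, -0.0, -0.6]
opening: 0.0097
finger_force: 24.9
```

```bash
python3 -m inch '[0,0,-0.06,0,0,0, 0,0,-0.05,0,0,0, 0,0,0,0,0,0]';python3 -m inch '[0,0,-0.02,0,0,0, 0,0,0,0,0,0]'
```

```text
clock: 23.65
ee_pos: [0.4619, 0.1896, 0.0412]
orientation: [[0.999, 0.047, -0.021], [0.051, -0.905, 0.422], [0.001, -0.423, -0.906]]
ft_force: [-0.1, 0.3, -1.8]
opening: 0.0097
finger_force: 24.9
clock: 23.9
ee_pos: [0.4621, 0.1898, 0.0408]
orientation: [[0.999, 0.047, -0.02], [0.051, -0.905, 0.423], [0.002, -0.423, -0.906]]
ft_force: [-2.2, -3.4, 8.9]
opening: 0.0096
finger_force: 25.0
```

```bash
python3 -m inch '[0,0,0.01,0,0,0, 0,0,0,0,0,0]' 40;  python3 -m inch '[0,0,0,0,0,0, 0,0,0,0,0,0, 0,0,0,0,0,0, 0,0,0,0,0,0, 0,0,0,0,0,0, 0,0,0,0,0,0]' 91.5; python3 -m inch '[0,-0.02,-0.12,0,0,0, 0,-0.1,-0.03,0,0,0, 0,-0.1,0,0,0,0, 0,-0.1,0,0,0,0, 0,-0.1,0,0,0,0, 0,-0.1,0,0,0,0]'; python3 -m inch '[0,0,0.85,0,0,0, 0,0,0.85,-1,-0.052,0, 0,-0.2,0.85,-1,-0.052,0, -0.1,-0.3,0.85,-1,-0.052,0, -0.1,-0.3,0.85,-1,-0.052,0, -0.2,-0.4,0,-1,-0.052,0, 0,0,0,0,0,0, 0,0,0,0,0,0]'; python3 - <<'E'
from h import *
d=grab('wrist','w9')
b=cv2.imread('pics/w9.png')[45:265,192:450];f=2.7
cv2.imwrite('pics/c9.png',cv2.resize(b,None,fx=f,fy=f,interpolation=2))
E
```

```text
clock: 24.15
ee_pos: [0.4621, 0.1897, 0.0407]
orientation: [[0.999, 0.047, -0.02], [0.051, -0.905, 0.423], [0.001, -0.423, -0.906]]
ft_force: [0.2, 0.2, -0.8]
opening: 0.0278
finger_force: 0.2
clock: 24.9
ee_pos: [0.4618, 0.1897, 0.0406]
orientation: [[0.999, 0.047, -0.021], [0.051, -0.905, 0.423], [0.001, -0.423, -0.906]]
ft_force: [0.3, -0.4, -0.9]
opening: 0.0877
finger_force: 0.3
clock: 25.65
ee_pos: [0.462, 0.1581, 0.0317]
orientation: [[0.999, 0.047, -0.02], [0.051, -0.905, 0.423], [0.001, -0.423, -0.906]]
ft_force: [0.6, 1.0, -0.4]
opening: 0.0915
finger_force: 0.0
clock: 26.65
ee_pos: [0.4378, 0.0865, 0.2861]
orientation: [[0.999, 0.051, 0.0], [0.051, -0.999, 0.001], [0.0, -0.001, -1.0]]
ft_force: [-0.2, -0.2, -0.8]
opening: 0.0914
finger_force: 0.0
```

View pics/c9.png

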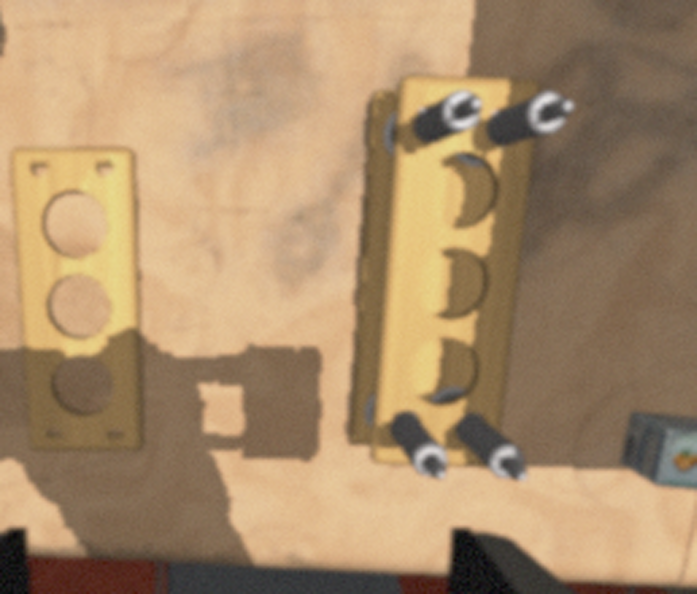

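```bash
python3 - <<'E'
from h import *
d=np.load('pics/w9.npz');f=2.7
P=lambda L:np.array(L)/f+[192,45]-.5*(1-1/f)
H=[(.07,.0165),(.07,-.0165),(-.07,.0165),(-.07,-.0165)]
fit(d,P([(40,168),(105,168),(55,435),(116,435),(76,223),(80,306),(83,384)]),H+[(.042,0),(0,0),(-.042,0)],.01,[.46,.17,0])
fit(d,P([(461,111),(549,114),(429,461),(509,461)]),H,.112,[.486,-.01,0])
E
```

```text
x,y [0.4622 0.1709] yaw 2.89
[[0.0, -0.5], [0.2, -0.5], [0.2, 0.1], [-0.1, 0.1], [-0.2, 0.4], [-0.2, 0.2], [0.1, 0.4]]
x,y [ 0.486  -0.0123] yaw 1.49
[[0.4, -0.3], [-0.4, -0.5], [0.5, 0.1], [-0.5, 0.8]]
```

```bash
python3 -m inch '[0.2,0.7,-0.5,0,0,0, 0.207,0.725,-0.6,0,0,0, 0,0,-0.7,0,0,0, 0,0,-0.7,0,0,0, 0,0,-0.7,0,0,0, 0,0,-0.6,0,0,0, 0,0,-0.4,0,0,0, 0,0,-0.15,0,0,0]' 91.5; python3 -m inch '[0,0,0,0,0,0, 0,0,0,0,0,0]'; cat > m.py <<'E'
from h import *
import sys
dz=float(sys.argv[2]);d=grab('wrist',sys.argv[1]);g=cv2.GaussianBlur(cv2.cvtColor(d['color'],cv2.COLOR_RGB2GRAY),(5,5),0)
p,R,s=tool();print(p,s['ft_force'].round(1) if hasattr(s['ft_force'],'round') else s['ft_force'])
for r0,r1,md in((5,12,40),(26,40,60)):
    c=cv2.HoughCircles(g[:300],cv2.HOUGH_GRADIENT,1,md,param1=60,param2=16,minRadius=r0,maxRadius=r1)
    for u,v,r in ([] if c is None else c[0][:8]):
        q=ray(d,u,v,p[2]+dz if dz<.5 else .01);print(u,v,r,q.round(4),(R.T@(q-p)).round(4))
E
python3 m.py w10 1
```

```text
clock: 27.7
ee_pos: [0.4608, 0.1723, 0.0232]
orientation: [[0.999, 0.052, -0.003], [0.052, -0.999, 0.0], [-0.003, -0.0, -1.0]]
ft_force: [0.0, 0.1, -0.4]
opening: 0.0919
finger_force: 0.0
clock: 27.95
ee_pos: [0.4628, 0.1725, 0.0262]
orientation: [[0.999, 0.052, 0.002], [0.052, -0.999, 0.001], [0.002, -0.001, -1.0]]
ft_force: [-0.3, 0.3, 0.6]
opening: 0.0913
finger_force: 0.0
[0.46292122 0.17238705 0.02637257] [-0.1  0.2 -0.2]
250.5 134.5 7.4 [0.5301 0.1921 0.01  ] [ 0.0681 -0.0162  0.0166]
325.5 124.5 9.1 [0.538 0.149 0.01 ] [0.0738 0.0273 0.0165]
279.5 180.5 27.8 [0.504  0.1738 0.01  ] [0.041  0.0007 0.0165]
280.5 243.5 26.6 [0.4634 0.1711 0.01  ] [0.0003 0.0013 0.0164]
```

```bash
python3 -m inch '[0,0,-0.15,0,0,0, 0,0,-0.15,0,0,0, 0,0,-0.06,0,0,0, 0,0,0,0,0,0, 0,0,0,0,0,0]'
```

```text
clock: 28.62
ee_pos: [0.4623, 0.1722, 0.0041]
orientation: [[0.999, 0.052, 0.001], [0.052, -0.999, 0.0], [0.001, -0.0, -1.0]]
ft_force: [0.0, -0.0, 0.1]
opening: 0.0917
finger_force: 0.0
```

```bash
python3 -m inch '[0,0,0,0,0,0, 0,0,0,0,0,0, 0,0,0,0,0,0, 0,0,0,0,0,0]' 55 30; python3 m.py w11 1; python3 -m inch '[0,0,0.3,0,0,0, 0,0,0.7,0,0,0, 0,0,0.8,0,0,0, 0,0,0.8,0,0,0, 0,0,0.2,0,0,0, 0,0,0,0,0,0]'; python3 m.py w12 .0056
```

```text
clock: 29.12
ee_pos: [0.4623, 0.1721, 0.0041]
orientation: [[0.999, 0.052, 0.001], [0.052, -0.999, 0.0], [0.001, -0.0, -1.0]]
ft_force: [-1.0, -0.1, 0.3]
opening: 0.0636
finger_force: 30.0
[0.46233349 0.17208656 0.00405036] [ 0.5  0.6 -0.2]
228.5 123.5 10.3 [0.5352 0.201  0.01  ] [ 0.0743 -0.0251 -0.0059]
330.5 123.5 11.4 [0.5379 0.1492 0.01  ] [ 0.0743  0.0268 -0.0059]
279.5 185.5 31.5 [0.5046 0.1734 0.01  ] [ 0.0423  0.0008 -0.0059]
279.5 255.5 30.2 [0.4642 0.1713 0.01  ] [ 0.0018  0.0008 -0.0059]
clock: 29.92
ee_pos: [0.4623, 0.1716, 0.1723]
orientation: [[0.999, 0.051, 0.002], [0.051, -0.999, -0.001], [0.002, 0.001, -1.0]]
ft_force: [-0.6, -0.4, -2.7]
opening: 0.0635
finger_force: 30.0
[0.46174231 0.17125996 0.17126656] [-0.2 -0.5 -1.7]
247.5 133.5 8.8 [0.5307 0.1909 0.1769] [ 0.0699 -0.016  -0.0056]
520.5 289.5 9.1 [0.4492 0.0268 0.1769] [-0.0199  0.1437 -0.0055]
519.5 110.5 11.4 [0.5493 0.053  0.1769] [ 0.0813  0.1226 -0.0055]
448.5 115.5 10.3 [0.545  0.0886 0.1769] [ 0.0789  0.0868 -0.0055]
312.5 133.5 8.4 [0.5325 0.1572 0.1769] [ 0.0699  0.0176 -0.0056]
427.5 245.5 9.0 [0.4741 0.0869 0.1769] [ 0.008   0.0849 -0.0055]
279.5 186.5 31.1 [0.5038 0.1729 0.1769] [ 0.0421  0.0006 -0.0056]
217.5 40.5 30.2 [0.5734 0.2063 0.1769] [ 0.1133 -0.0293 -0.0056]
279.5 256.5 29.2 [0.4629 0.1708 0.1769] [ 0.0012  0.0006 -0.0056]
69.5 116.5 37.2 [0.5344 0.2818 0.1769] [ 0.0783 -0.1066 -0.0057]
40.5 227.5 31.6 [0.4736 0.3054 0.1769] [ 0.0187 -0.1334 -0.0057]
```

```bash
python3 -m inch '[0.1,-0.6,0,0,0,-0.1, 0.1,-0.7,0,0,0,-0.1, 0.1,-0.7,0,0,0,-0.11, 0.1,-0.6,0,0,0,0, 0,-0.44,0,0,0,0, 0,0,0,0,0,0, 0,0,0,0,0,0, 0,0,0,0,0,0]'; python3 m.py w13 .0059 | head -1
```

```text
clock: 30.98
ee_pos: [0.4859, -0.0089, 0.1717]
orientation: [[1.0, 0.027, 0.001], [0.027, -1.0, 0.001], [0.001, -0.001, -1.0]]
ft_force: [-0.6, 0.8, -1.4]
opening: 0.0632
finger_force: 30.0
[ 0.48600848 -0.00907835  0.17180847] [-0.4 -0.4 -0.6]
```

```bash
python3 -m inch '[0.005,-0.035,-0.2,0,0,-0.04, 0,0,-0.2,0,0,0, 0,0,-0.13,0,0,0, 0,0,0,0,0,0, 0,0,0,0,0,0]'; python3 m.py w14 .0059|head -1
```

```text
clock: 31.65
ee_pos: [0.4868, -0.0122, 0.1403]
orientation: [[1.0, 0.022, 0.001], [0.022, -1.0, 0.0], [0.001, -0.0, -1.0]]
ft_force: [0.3, -0.1, -1.3]
opening: 0.0631
finger_force: 30.0
[ 0.48682035 -0.01231132  0.1404204 ] [ 0.3 -0.4 -2.3]
```

```bash
python3 -m inch '[-0.005,0.012,-0.05,0,0,0, 0,0,-0.05,0,0,0, 0,0,-0.04,0,0,0, 0,0,0,0,0,0]'; python3 m.py w15 .0059|head -1
```

```text
clock: 32.2
ee_pos: [0.4861, -0.0117, 0.1316]
orientation: [[1.0, 0.021, 0.001], [0.021, -1.0, 0.0], [0.001, -0.0, -1.0]]
ft_force: [-1.3, -0.3, -2.5]
opening: 0.0635
finger_force: 30.0
[ 0.48622065 -0.01170151  0.13169001] [-0.7 -0.2 -1.4]
```

```bash
python3 -m inch '[0,0,-0.03,0,0,0, 0,0,-0.03,0,0,0, 0,0,0,0,0,0]'; python3 -m inch '[0,0,-0.03,0,0,0, 0,0,-0.03,0,0,0, 0,0,0,0,0,0]'; python3 m.py w16 .0059|head -1
```

```text
clock: 32.62
ee_pos: [0.4862, -0.0117, 0.128]
orientation: [[1.0, 0.021, 0.001], [0.021, -1.0, -0.0], [0.001, 0.0, -1.0]]
ft_force: [0.3, -0.9, -1.2]
opening: 0.0634
finger_force: 30.0
clock: 33.0
ee_pos: [0.4862, -0.0117, 0.1244]
orientation: [[1.0, 0.021, 0.001], [0.021, -1.0, 0.0], [0.001, 0.0, -1.0]]
ft_force: [0.3, -0.0, -1.0]
opening: 0.0634
finger_force: 30.0
[ 0.48620011 -0.01169045  0.12450007] [-0.  -0.4 -1.4]
```

```bash
python3 -m inch '[0,0,-0.04,0,0,0, 0,0,-0.04,0,0,0, 0,0,-0.03,0,0,0, 0,0,0,0,0,0]'; python3 -m inch '[0,0,-0.015,0,0,0, 0,0,-0.015,0,0,0, 0,0,0,0,0,0]'; python3 m.py w17 .0059|head -1
```

```text
clock: 33.55
ee_pos: [0.4861, -0.0117, 0.1178]
orientation: [[1.0, 0.021, 0.001], [0.021, -1.0, 0.0], [0.001, -0.0, -1.0]]
ft_force: [-0.2, 0.1, -1.3]
opening: 0.0632
finger_force: 30.0
clock: 33.92
ee_pos: [0.4862, -0.0117, 0.1161]
orientation: [[1.0, 0.021, 0.001], [0.021, -1.0, -0.0], [0.001, 0.0, -1.0]]
ft_force: [-0.4, -0.3, -1.5]
opening: 0.0636
finger_force: 30.0
[ 0.4862737  -0.01168878  0.11618262] [-0.5 -0.4 -2.2]
```

```bash
python3 -m inch '[0,0,-0.015,0,0,0, 0,0,-0.01,0,0,0, 0,0,0,0,0,0]'
```

```text
clock: 34.35
ee_pos: [0.4864, -0.0117, 0.116]
orientation: [[1.0, 0.021, 0.001], [0.021, -1.0, -0.002], [0.001, 0.002, -1.0]]
ft_force: [-4.3, -1.3, 13.7]
opening: 0.0636
finger_force: 30.0
```

```bash
python3 -m inch '[0,0,0,0,0,0, 0,0,0,0,0,0, 0,0,0,0,0,0, 0,0,0.3,0,0,0, 0,0,0.8,0,0,0, 0,0,0.9,0,0,0, 0,0,0.9,0,0,0, 0,0,0,0,0,0]' 85; python3 -m inch '[-0.3,0.6,0,0,0,0, -0.3,0.8,0,0,0,0, -0.3,0.5,0,0,0,0, 0,0,0,0,0,0, 0,0,0,0,0,0]'; python3 - <<'E'
from h import *
d=grab('wrist','w18');grab('top','t18');grab('scene','s18')
p,R,s=tool();print(p)
g=cv2.cvtColor(d['color'],cv2.COLOR_RGB2GRAY)
g=cv2.GaussianBlur(g,(3,3),0)
X=np.array([.4863,-.012]);a=np.radians(1.35)
for x in(-.042,0,.042):print('expect egg',proj(d,[X[0]+x,X[1]+x*a,.122]).round(1))
c=cv2.HoughCircles(g,cv2.HOUGH_GRADIENT,1,15,param1=60,param2=14,minRadius=11,maxRadius=26)
for u,v,r in c[0][:14]:
    if 300<u<500:print(u,v,r,ray(d,u,v,.122).round(4))
E
```

```text
clock: 35.35
ee_pos: [0.4886, -0.0109, 0.2931]
orientation: [[1.0, 0.021, 0.009], [0.021, -1.0, -0.002], [0.009, 0.002, -1.0]]
ft_force: [-0.0, -0.7, -0.6]
opening: 0.0848
finger_force: 0.0
clock: 35.98
ee_pos: [0.4324, 0.1014, 0.2884]
orientation: [[1.0, 0.021, 0.001], [0.021, -1.0, -0.001], [0.001, 0.001, -1.0]]
ft_force: [0.2, -0.9, 0.1]
opening: 0.0851
finger_force: 0.0
[0.43268738 0.10122453 0.28844782]
expect egg [[383.2 186. ]]
expect egg [[386.5 147. ]]
expect egg [[390.1 105.4]]
387.5 146.5 15.8 [ 0.4869 -0.013   0.122 ]
390.5 104.5 16.7 [ 0.5292 -0.0113  0.122 ]
382.5 187.5 13.2 [ 0.4426 -0.0124  0.122 ]
```

```bash
python3 -c "
from station import job_done
print(job_done())"
```

```text
the job is handed in; nothing more can be done
None
```

I put the long shelf home on the lower steps and then the short shelf on the upper ones, laying each flat on the worktop and re-gripping it across its width first; I handed the job in at about 36 s, with the tumbler, mug and carton never approached. On the first try at re-gripping the long shelf the fingers slid onto its top and shifted it about 5 mm, so I opened, lined up again and gripped it properly.

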